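# Make the bench slicer safe and clear it for cleaning

### The arm

A 6-joint arm with a two-finger parallel gripper is mounted at the origin on the work surface. World frame = base frame: x ahead of the robot, y to its left, z up, the work surface at z = 0. Lengths are in mm, angles in rad, forces in N, time in s.
With the tool pointing down it reaches from about 350 to 800 mm from the base axis. Payload 7.3 kg.
Tool frame: the origin (TCP) lies midway between the tips of the shut fingers; the grasp point (between the pads) lies 19 mm behind it (manip.grasp_offset is the distance from the TCP to the grasp point, in mm); z points along the fingers, y is the line along which they close (so a half turn about z gives the same grasp; the last joint's range is limited). The gripper opens to 85 mm and grips with 20 to 120 N. Pads are 22 mm wide; open, the fingers measure 114 mm over their backs; the gripper's body (76 mm by 85 mm) begins 54 mm behind the grasp point. The pads swing forward as they close: fully open they stand 13 mm farther back than shut.
Start: joints at [1.149, 0.342, 1.524, -0, 1.275, -0.146], TCP at [142.951, 505.183, 231.322] pointing down, gripper open.
Joint ranges: [-2.53, 2.53], [-0.77, 2.02], [0.04, 2.7], [-1, 4.14], [0.28, 2.66], [-3.11, 3.11]. Speed limits (rad/s): [2.57, 2.57, 3.14, 3.14, 3.14, 3.14].

### API

Orientations are given as a unit quaternion [x, y, z, w].
In Python, from cell import manip, cams gives the robot as it stands.
- The arm moves only by the tool jog_arm, never from a script. Its argument "series" is a list of rows, each an object of numbers: "dx", "dy", "dz": the shift along the tool's x, y, z scaled (see below); "turn": the turn about the tool's z scaled (see below); "grip": the closure, from 0 (fully open) to 1 (shut). In form: [{"dx": .., "dy": .., "dz": .., "turn": .., "grip": ..}, ...]. A call has 1 to 20 rows; each row is the pose to reach, as a shift and turn from the pose commanded when the call began, along the tool's axes at that moment, turning the shorter way round; what a row does not reach only later rows make up. The controller multiplies each number of a shift by 80 cm and each number of a turn by 360 degrees. A row lasts 1/10 s, in which the tool goes at most 50 mm and 8.59 degrees, less where a joint would pass 70% of its speed; a pose out of reach is approached as far as the arm can. A call with a number of a shift or a turn outside -1 to 1 is refused whole. A call with a gripper value outside its range is refused whole. The fingers move at their own pace and stop on an object; "force" is the grip in N (left out, the last holds). Time passes only in rows, so rows that repeat a pose let the fingers close. It gives the time, the measured TCP pose, the force, the opening and the grip force at its end, in the units of the state.
- manip.read_state(): the state, without advancing time (a new reading comes with each control period).
- cams.grab_frame(name): name is "scene" or "top" or "wrist"; returns the picture (480x640x3 uint8, red, green, blue); there is no depth.
- cams.camera_info(name): a dict with "mtx" (3x3 intrinsics, pixels), "k1" (the pictures are not rectified: a ray, as slopes to the right and down, at radius r is drawn at 1 + k1 r^2 times it, then the intrinsics apply), "world_to_cam" (4x4, takes a point from world to camera coordinates). Camera axes: x right, y up, looking along -z (the intrinsics and any distortion apply to the point x, -y, -z); pixel columns grow to the right and rows downward; lengths in mm; the calibration is good to about 2 mm. A picture is of the moment at which its call begins: read the wrist's pose just before it. camera_info takes no time and is no camera call; for the wrist camera it gives the pose at the moment of the call.
- manip.close_job(): hands the job in; it is judged then, once.
The state is a dict: "clock": time; "q": joint angles; "dq": joint speeds; "joint_torque": joint torques, N m; "eef_pos": TCP position; "orientation": TCP orientation; "ft_force": force on the tool from outside, world axes, zero at the start; "torque": the same for the moment, N m; "gripper_width": finger opening in mm; "grip_force": force on a finger pad.
Only numpy, scipy, OpenCV 4.12 (cv2) and the standard library are available. Lean on these libraries where they do the work, as an engineer would, in place of code of your own. Each camera call takes 0.05 s, during which the arm holds its last target. There are 200 camera calls.

### The job

Get the bench slicer ready for cleaning. First set its thickness lever to zero: pull the sprung yellow knob up, swing the lever over the bridge to the notch with the green dot and let the knob drop fully home there. Then swing the clear guard up by its red handle, past its balance point, so that it stays open on its own, and last take the left-over block of cheese out of the slicer and put it in the empty steel pan. Leave the slicer like that, and do not disturb the pan or the other things on the table.

Things in the scene. Friction and masses are not known exactly. Their poses are not given: they have to be found in the camera images.
- slicer: bench slicer, fixed; base 240 x 390 mm, deck 60 mm high. Origin on the table under the trough; x to its back (away from the robot), y left, z up. Trough inside: x -65 to 79, y -52 to 118 mm; front wall to z 84, back wall and right cheek to z 110; white motor housing left of it, y 125 to 175, to z 110. Clear guard over the trough; thickness lever and notched quadrant on the right (y < -60)
- lever (a joint): thickness lever, a dark bar turning level about a vertical pivot; rad. 0: zero notch (green dot, right-hand end seen from the robot); grows as the knob swings clockwise seen from above, to the robot's left, to 1.06. Its plunger starts down in the long working slot (0.38 to 1.02, any place), shut off from the zero notch by a bridge at 0.1 to 0.3. End stop just past zero (-0.02)
- plunger (a joint): height (m) by which the sprung plunger under the yellow knob is raised: 0 fully home in slot or notch, about 0.011 on top of the bridge, at most 0.018. Raise it 12 to 17 mm to swing across the bridge (19 mm wide); the spring pulls down with 5 N (home) to 8.6 N (top) and seats it by itself when let go over the notch, which is 14 mm wide for the 12 mm plunger
- knob (a point): centre of the yellow knob's grip at the lever's end: upright cylinder 24 mm in diameter, from 13 mm below to 19 mm above this point, which is 95 mm from the pivot axis and 125 mm above the table when home. The lever bar (20 mm wide) lies under it, its top 25 mm below this point. Fingers on the line from knob to pivot have free room
- lever_pivot (a point): point on the lever's vertical pivot axis, at the height of the seated knob's centre (125 mm above the table)
- zero_notch (a point): where the knob's centre stands when it is fully home in the zero notch (green dot)
- guard (a joint): hinge angle of the clear guard, rad: 0 shut (level), growing as the front edge swings up and back; balance point about 1.57. It rests leaning back on its stop at 1.92 and stays there; below balance it falls shut. 0.35 kg, about 1.7 N at the handle
- guard_handle (a point): middle of the guard's red handle: round bar, 12 mm in diameter, 168 mm long, parallel to the hinge and 174 mm from it in the guard's plane. Shut: level, 117 mm above the table, on the robot's side, 57 mm over the deck. Open gap of 34 mm between bar and guard's front edge; side arms only at the bar's ends. It turns with the guard, so it must slip round between finger pads that do not tilt
- guard_hinge (a point): middle of the guard's hinge line, which runs along the slicer's y axis at the back of the trough, 117 mm above the table
- cheese: left-over yellow-orange block of cheese, 40 (its x) x 60 (its y) x 45 mm high, about 0.12 kg, lying on the trough's deck under the guard. Origin: centre of its underside
- cheese_center (a point): middle of the cheese block
- pan: empty open stainless-steel food pan, 108 (its x) x 176 (its y) x 65 mm high, walls and floor 4 mm, a flat rim about 4 mm wider; loose, on the table. It and the black tub can swap places. Origin: centre of its underside
- pan_in (a point): centre of the pan's inner floor
- tub: bystander: black tub of the pan's size, full of lemons. Origin: centre of its underside
- sauce: bystander: red squeeze bottle, 56 mm in diameter, 170 mm high. Origin: centre of its underside
- spice: bystander: glass jar, 48 mm in diameter, 90 mm high. Origin: centre of its underside
- bowl: bystander: steel bowl, 150 mm in diameter, 60 mm high. Origin: centre of its underside
- cup: bystander: white cup, 72 mm in diameter, 85 mm high. Origin: centre of its underside
- timer: bystander: orange kitchen timer, 45 x 70 x 25 mm. Origin: centre of its underside
Not all that is in view belongs to the job. Leave any pink look-alike of the pan alone.

How it is judged (in metres and radians):
On the way, in this order (a step that is already met when the one before it is completed fails the run):
1. the lever stands in the zero notch with its plunger fully home (value of joint lever below 0.05 rad and value of joint plunger below 0.003 m), for 0.2 s.
2. the guard rests open, past its balance point (value of joint guard above 1.75 rad and velocity of joint guard below 0.15 rad/s and contact force between the fingers and slicer below 0.2 N), for 0.3 s.
3. the cheese is in the pan, let go (x of cheese_center in the frame of pan between -0.05 and 0.05 m and y of cheese_center in the frame of pan between -0.08 and 0.08 m and z of cheese_center in the frame of pan below 0.045 m and contact force between the fingers and cheese below 0.2 N), for 0.2 s.
At the end, for the whole second after the job is handed in: The lever is in the zero notch (below 0.05 rad) with the plunger home (raised less than 3 mm), the guard rests open past 1.75 rad, and the cheese lies still inside the upright pan, its middle less than 45 mm above the pan's underside (all of step 1 and value of joint guard above 1.75 rad and x of cheese_center in the frame of pan between -0.05 and 0.05 m and y of cheese_center in the frame of pan between -0.08 and 0.08 m and z of cheese_center in the frame of pan below 0.045 m and linear speed of cheese below 0.03 m/s and angle between pan's own z axis and vertical below 0.1 rad); the robot touches nothing.
It fails at once if the pan is pushed more than 40 mm or tipped (distance of pan from where it was at the start of the episode above 0.04 m or angle between pan's own z axis and vertical above 0.35 rad).
It fails at once if a bystander is moved more than 30 mm (distance of any of tub, sauce, spice, bowl, cup, timer from where it was at the start of the episode above 0.03 m).
It also fails if it takes over 67 s, if anything falls off the work surface, if the arm or the gripper's body presses on something with over 40 N, if the wrist force passes 120 N, or if a joint passes its speed limit or range.

## Working session

There is one attempt and no reset: what is moved stays moved. The work goes in short steps, Python scripts to look and compute and a tool call to move; the robot and the scene stay as the last step left them, time stands still between calls to the robot, and variables do not carry over. Pictures are saved under pics/ and viewed, at most 13 in all, crops included, and the job is handed in when it is done.

Besides the shell and the picture viewer there is one more tool, called after "Request:" as a command line: name --argument value ..., lists and objects as JSON in quotes. jog_arm: Moves the arm, as the interface text tells. Its arguments: {"type":"object","properties":{"series":{"type":"array"},"force":{"type":"number"}},"required":["series"]}

```bash
mkdir -p pics; python3 - <<'E'
from cell import manip, cams
import cv2,numpy as np
s=manip.read_state(); print({k:np.round(v,3).tolist() for k,v in s.items()})
for n in("scene","top"):
    i=cams.camera_info(n); print(n,np.round(i["mtx"],2).tolist(),i["k1"],np.round(i["world_to_cam"],4).tolist())
    cv2.imwrite(f"pics/{n}0.png",cv2.cvtColor(cams.grab_frame(n),cv2.COLOR_RGB2BGR))
E
```

```text
{'clock': 0.0, 'q': [1.149, 0.343, 1.525, 0.0, 1.275, -0.146], 'dq': [0.002, 0.0, 0.001, 0.001, 0.003, 0.002], 'joint_torque': [0.003, -43.367, -24.602, 0.0, 0.008, -0.0], 'eef_pos': [142.774, 504.792, 230.609], 'orientation': [0.137, 0.991, -0.001, -0.0], 'ft_force': [0.131, -0.059, -0.01], 'torque': [-0.017, -0.02, 0.035], 'grip_force': 0.0, 'gripper_width': 85.478}
scene [[598.83, 0.0, 325.15], [0.0, 598.83, 244.57], [0.0, 0.0, 1.0]] -0.14232216087810357 [[-0.2311, 0.9729, 0.0117, 157.9938], [-0.6678, -0.1674, 0.7253, 197.5436], [0.7075, 0.1598, 0.6884, -1667.832], [0.0, 0.0, 0.0, 1.0]]
top [[478.99, 0.0, 327.54], [0.0, 478.99, 229.84], [0.0, 0.0, 1.0]] -0.0376461662092222 [[-0.019, -0.9998, 0.0074, -69.4827], [0.9877, -0.0176, 0.1556, -447.958], [-0.1554, 0.0102, 0.9878, -1265.266], [0.0, 0.0, 0.0, 1.0]]
```

View pics/scene0.png

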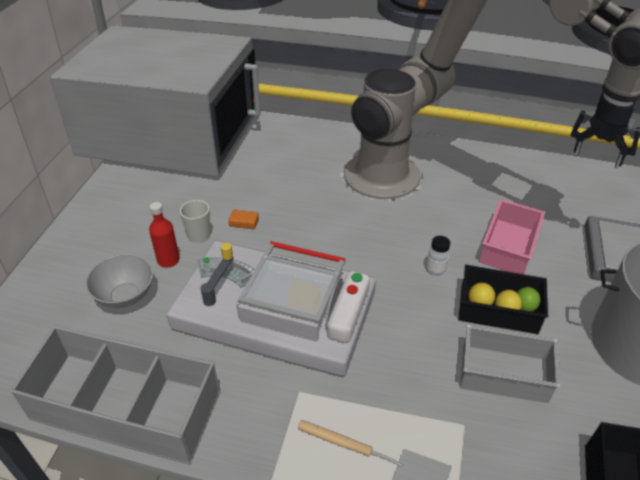

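View pics/top0.png

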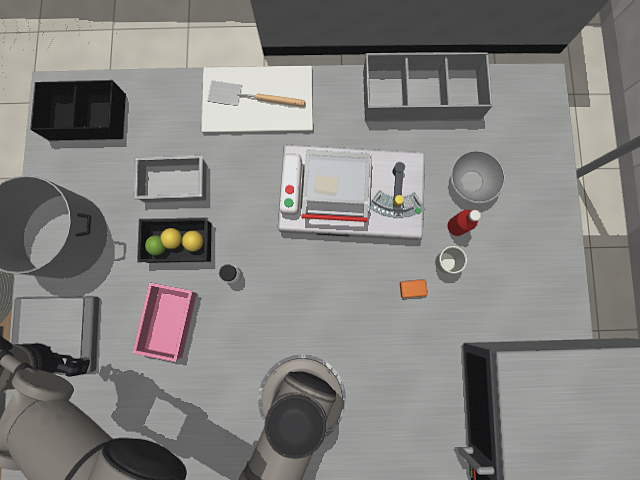

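The scene view shows the knob at about (227,252), the red handle from (272,244) to (343,259), and the steel pan at (508,362). In the top view the knob is at (399,200), the handle at (335,217), the cheese at (326,184), the pan at (170,178) and the green dot at (418,211). I'll enlarge these areas to read them more accurately.

```bash
python3 - <<'E'
import cv2
a=cv2.imread("pics/top0.png")[140:250,270:430]; cv2.imwrite("pics/topc.png",cv2.resize(a,None,fx=5,fy=5,interpolation=cv2.INTER_CUBIC))
a=cv2.imread("pics/scene0.png")[230:380,165:385]; cv2.imwrite("pics/scenec.png",cv2.resize(a,None,fx=3.6,fy=3.6,interpolation=cv2.INTER_CUBIC))
E
```

```text
(no output)
```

View pics/topc.png

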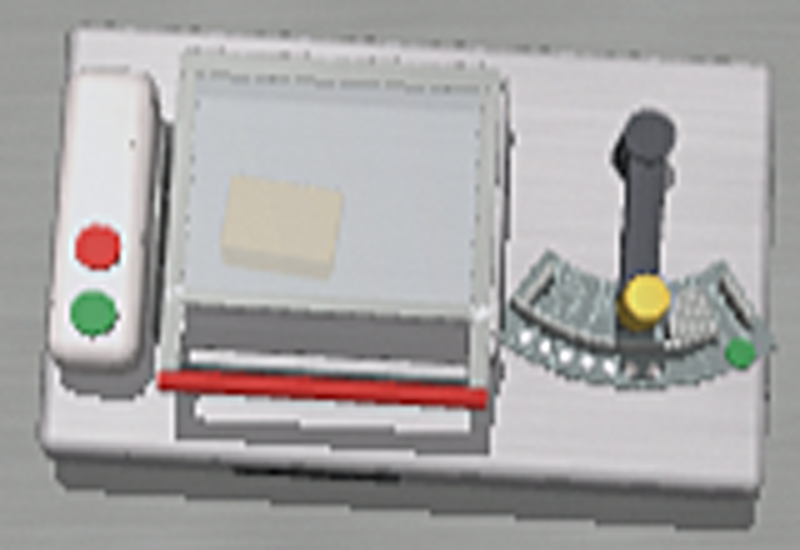

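View pics/scenec.png

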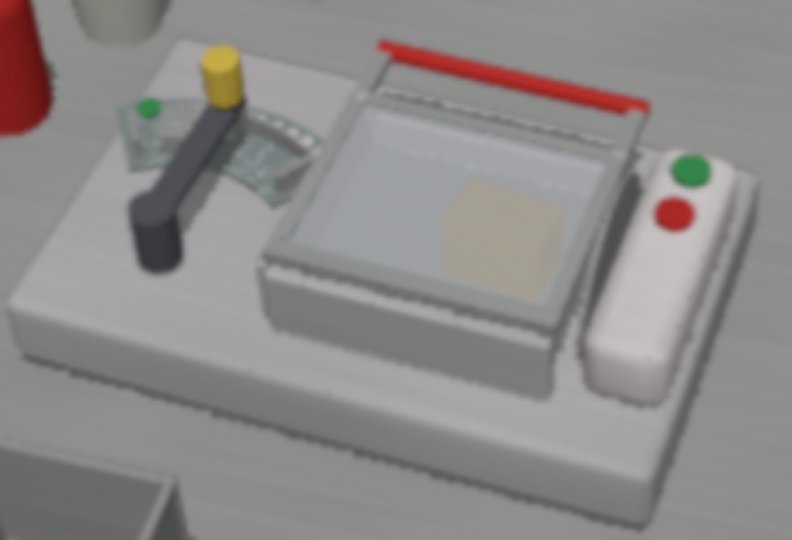

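The top crop shows the knob top at (648,295), the pivot cap at (649,134), the green dot at (740,353), and the handle ends at (160,380) and (486,399). The same points in the scene crop are the knob at (222,53), the pivot at (151,206), the dot at (149,107), and the handle ends at (645,107) and (381,46).

```bash
cat > h.py <<'E'
import numpy as np, cv2
from cell import manip, cams
def ray(n,uv,info=None):
    i=info or cams.camera_info(n); k=i["k1"]
    p=cv2.undistortPoints(np.array([[uv]],float),np.array(i["mtx"]),np.array([k,0,0,0,0.]))[0,0]
    W=np.array(i["world_to_cam"]); R=W[:3,:3]
    d=R.T@np.array([p[0],-p[1],-1]); return -R.T@W[:3,3], d/np.linalg.norm(d)
def tri(rays):
    A=sum(np.eye(3)-np.outer(d,d) for c,d in rays); b=sum((np.eye(3)-np.outer(d,d))@c for c,d in rays)
    p=np.linalg.solve(A,b); return p,max(np.linalg.norm(np.cross(p-c,d)) for c,d in rays)
def atz(n,uv,z,info=None):
    c,d=ray(n,uv,info); return c+d*(z-c[2])/d[2]
T=lambda u,v:(270+(u+.5)/5-.5,140+(v+.5)/5-.5)
S=lambda u,v:(165+(u+.5)/3.6-.5,230+(v+.5)/3.6-.5)
E
python3 - <<'E'
from h import *
for n,t,s in [("knobtop",(648,295),(222,53)),("pivot",(649,134),(151,206)),("dot",(740,353),(149,107)),("hL",(160,380),(645,107)),("hR",(486,399),(381,46)),("redbtn",(98,247),(674,214)),("grnbtn",(94,312),(691,171)),("cheesetop far right",(343,190),(477,180)),("deckFL",(75,27),(648,518))]:
    p,e=tri([ray("top",T(*t)),ray("scene",S(*s))]); print(n,p.round(1),round(e,1))
for n,z,ps in [("deck",60,[(75,27),(770,68),(755,490),(45,450)]),("cheese",105,[(233,177),(343,190),(332,266),(222,250)]),("handle",117,[(160,380),(486,399)]),("knob",144,[(648,295)])]:
    print(n,[atz("top",T(*p),z)[:2].round(1).tolist() for p in ps])
print("pan",[atz("top",p,65)[:2].round(1).tolist() for p in[(135.5,158),(204,157),(204,199),(137,199)]])
print("pansc",[atz("scene",p,65)[:2].round(1).tolist() for p in[(468,328),(553,337)]])
a=cams.grab_frame("scene")[310:410,440:570]; cv2.imwrite("pics/pan.png",cv2.cvtColor(cv2.resize(a,None,fx=5,fy=5,interpolation=2),4))
E
```

```text
knobtop [ 507.4 -258.7  135.9] 1.1
pivot [ 602.3 -269.7  100.9] 0.2
dot [ 491.6 -320.1   60.9] 0.3
hL [471.8 -11.4 116.7] 0.1
hR [ 459.  -177.   115.9] 0.8
redbtn [543.9  20.6 109.6] 0.2
grnbtn [509.3  23.1 109.8] 0.4
cheesetop far right [564.6 -97.2 129.8] 9.6
deckFL [691.1  39.2  28.3] 1.0
deck [[680.3, 35.8], [650.8, -345.0], [417.4, -325.0], [445.7, 52.8]]
cheese [[581.4, -50.1], [573.4, -107.5], [532.8, -100.9], [542.3, -43.8]]
handle [[471.7, -11.3], [459.0, -177.6]]
knob [[505.9, -258.4]]
pan [[649.6, 442.6], [648.6, 255.0], [531.6, 252.3], [535.0, 433.2]]
pansc [[551.7, 263.1], [535.8, 435.3]]
```

View pics/pan.png

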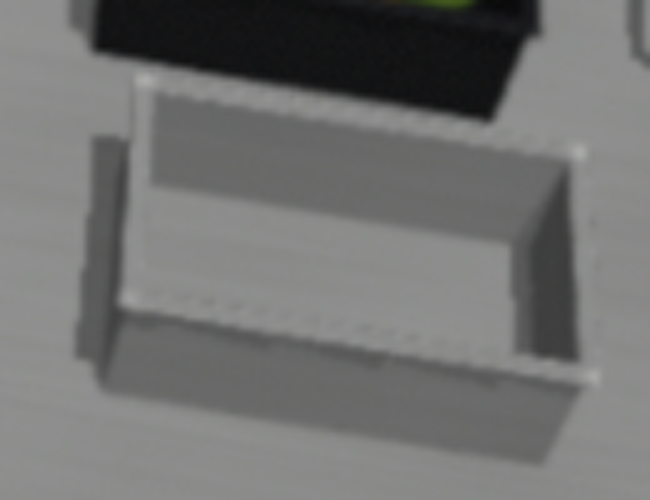

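In this crop the pan rim corners are at about (145,78), (578,152), (595,378) and (128,298). I'll fix the pan pose and write a helper that converts targets into jog numbers.

```bash
cat >> h.py <<'E'
from scipy.spatial.transform import Rotation as Ro
def go(*targets):
    """targets: (x,y,z,yaw deg of tool y axis mod 180) -> jog numbers from the current pose"""
    s=manip.read_state(); R=Ro.from_quat(s["orientation"]).as_matrix(); p=np.array(s["eef_pos"])
    yaw=np.degrees(np.arctan2(R[1,1],R[0,1]))
    print("now",p.round(1),"yaw",round(yaw,1),"tilt",R[:,2].round(3),"q6",round(s["q"][5],2),"w",round(s["gripper_width"],1),"t",s["clock"],"F",np.round(s["ft_force"],1))
    for x,y,z,w in targets:
        d=R.T@(np.array([x,y,z])-p)/800; t=-((w-yaw+90)%180-90)/360
        print((x,y,z,w),"->",d.round(4).tolist(),"turn",round(t,4))
E
python3 - <<'E'
from h import *
P=lambda u,v:(440+(u+.5)/5-.5,310+(v+.5)/5-.5)
t=[(204,199),(137,199),(135.5,158),(204,157)]; s=[(145,78),(578,152),(595,378),(128,298)]
for a,b in zip(t,s):
    p,e=tri([ray("top",a),ray("scene",P(*b))]); print(p.round(1),round(e,1), atz("scene",P(*b),65).round(1))
print("bottle",atz("top",(476,214),170).round(),"base",atz("top",(455,230),0).round())
go((450,300,300,50),(506,-258,230,-7))
E
```

```text
[534.3 260.6  51.8] 4.9 [544.1 263.8  65. ]
[536.8 439.2  57.1] 2.7 [542.6 439.6  65. ]
[650.2 443.5  63.1] 0.1 [651.6 443.1  65. ]
[650.3 261.1  58.9] 4.5 [653.6 264.8  65. ]
bottle [ 458. -442.  170.] base [ 445. -435.    0.]
now [142.8 504.9 230.8] yaw 74.2 tilt [-0.    -0.001 -1.   ] q6 -0.15 w 85.6 t 0.15 F [-0.1  1.5  0.7]
(450, 300, 300, 50) -> [-0.4392, -0.142, -0.0864] turn 0.0672
(506, -258, 230, -7) -> [-0.6965, -0.794, 0.0018] turn 0.2256
```

Request:
jog_arm --series '[{"dx": -0.439, "dy": -0.142, "dz": -0.086, "turn": 0.067, "grip": 0}, {"dx": -0.439, "dy": -0.142, "dz": -0.086, "turn": 0.067, "grip": 0}, {"dx": -0.439, "dy": -0.142, "dz": -0.086, "turn": 0.067, "grip": 0}, {"dx": -0.439, "dy": -0.142, "dz": -0.086, "turn": 0.067, "grip": 0}, {"dx": -0.439, "dy": -0.142, "dz": -0.086, "turn": 0.067, "grip": 0}, {"dx": -0.439, "dy": -0.142, "dz": -0.086, "turn": 0.067, "grip": 0}, {"dx": -0.439, "dy": -0.142, "dz": -0.086, "turn": 0.067, "grip": 0}, {"dx": -0.6965, "dy": -0.794, "dz": 0.0018, "turn": 0.2256, "grip": 0.3}, {"dx": -0.6965, "dy": -0.794, "dz": 0.0018, "turn": 0.2256, "grip": 0.3}, {"dx": -0.6965, "dy": -0.794, "dz": 0.0018, "turn": 0.2256, "grip": 0.3}, {"dx": -0.6965, "dy": -0.794, "dz": 0.0018, "turn": 0.2256, "grip": 0.3}, {"dx": -0.6965, "dy": -0.794, "dz": 0.0018, "turn": 0.2256, "grip": 0.3}, {"dx": -0.6965, "dy": -0.794, "dz": 0.0018, "turn": 0.2256, "grip": 0.3}, {"dx": -0.6965, "dy": -0.794, "dz": 0.0018, "turn": 0.2256, "grip": 0.3}, {"dx": -0.6965, "dy": -0.794, "dz": 0.0018, "turn": 0.2256, "grip": 0.3}, {"dx": -0.6965, "dy": -0.794, "dz": 0.0018, "turn": 0.2256, "grip": 0.3}, {"dx": -0.6965, "dy": -0.794, "dz": 0.0018, "turn": 0.2256, "grip": 0.3}, {"dx": -0.6965, "dy": -0.794, "dz": 0.0018, "turn": 0.2256, "grip": 0.3}, {"dx": -0.6965, "dy": -0.794, "dz": 0.0018, "turn": 0.2256, "grip": 0.3}, {"dx": -0.6965, "dy": -0.794, "dz": 0.0018, "turn": 0.2256, "grip": 0.3}]' --force 40

```text
clock: 2.15
eef_pos: [505.6, -261.5, 228.2]
orientation: [0.751, 0.661, -0.001, -0.001]
ft_force: [0.1, 0.8, -0.3]
gripper_width: 59.6
grip_force: 0.0
```

```bash
python3 - <<'E'
from h import *
go((506,-258,230,-7),(506,-258,150,-7))
i=cams.camera_info("wrist"); f=cams.grab_frame("wrist"); print(np.round(i["mtx"],1).tolist(),i["k1"],np.round(i["world_to_cam"],5).tolist())
cv2.imwrite("pics/w1.png",cv2.cvtColor(f,4))
E
```

```text
now [ 505.6 -261.5  228.2] yaw -7.3 tilt [-0.002  0.    -1.   ] q6 -0.48 w 59.6 t 2.15 F [ 0.1  0.8 -0.3]
(506, -258, 230, -7) -> [0.0044, -0.0001, -0.0022] turn -0.0008
(506, -258, 150, -7) -> [0.0044, 0.0001, 0.0978] turn -0.0008
[[332.8, 0.0, 317.8], [0.0, 332.8, 238.0], [0.0, 0.0, 1.0]] -0.02531881290053787 [[0.99209, -0.1255, -0.00225, -534.04666], [0.11871, 0.94387, -0.30826, 225.06434], [0.04081, 0.30555, 0.9513, -318.65885], [0.0, 0.0, 0.0, 1.0]]
```

View pics/w1.png

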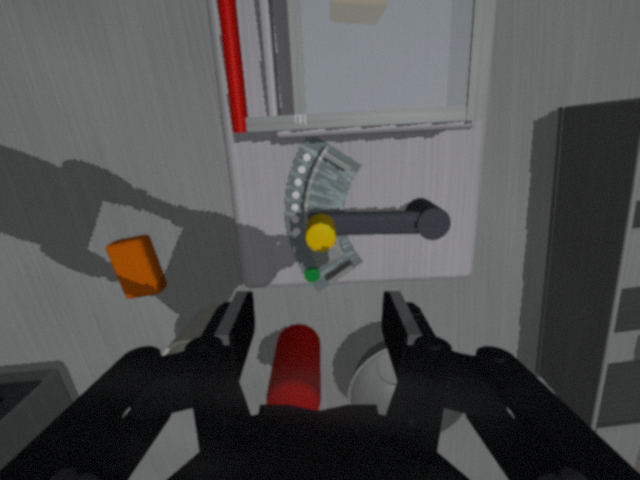

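The wrist view shows the knob top at about (320,237), the pivot cap at (431,220), the green dot at (312,274), and the near end of the handle at (239,125).

```bash
python3 - <<'E'
from h import *
i=cams.camera_info("wrist"); W=np.array(i["world_to_cam"]); print("cam",(-W[:3,:3].T@W[:3,3]).round(1))
for n,w,z in [("knobtop",(320,237),144),("pivottop",(431,220),101),("dot",(312,274),61),("hR",(239,127),117)]: print(n,atz("wrist",w,z,i).round(1))
for n,w,t in [("knobtop",(320,237),(648,295)),("pivot",(431,220),(649,134)),("dot",(312,274),(740,353))]:
    p,e=tri([ray("top",T(*t)),ray("wrist",w,i)]); print(n,p.round(1),round(e,1))
f=cams.grab_frame("wrist")[195:295,280:460]; cv2.imwrite("pics/w1c.png",cv2.cvtColor(cv2.resize(f,None,fx=4.4,fy=4.4,interpolation=2),4))
E
```

```text
cam [ 516.  -179.9  371.8]
knobtop [ 508.  -252.3  144. ]
pivottop [ 601.1 -262.6  101. ]
dot [ 492.1 -316.9   61. ]
hR [ 458.7 -170.   117. ]
knobtop [ 508.4 -259.3  127.7] 2.0
pivot [ 617.8 -278.8   48.1] 0.1
dot [ 492.3 -320.9   54.1] 1.1
```

View pics/w1c.png

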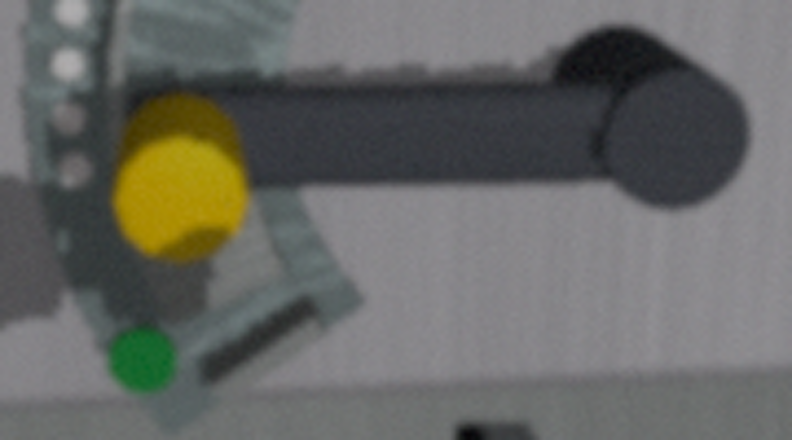

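The enlarged crop gives the knob top at (321,240), the pivot cap at (434,226) and the dot at (312,276). The end-notch slot is just to the right of the dot.

```bash
python3 - <<'E'
from h import *
i=cams.camera_info("wrist")
C=lambda u,v:(280+(u+.5)/4.4-.5,195+(v+.5)/4.4-.5)
for n,w,t,s,z in [("knobtop",(181,198),(648,295),(222,53),144),("pivot",(678,138),(649,134),(151,206),101),("dot",(142,358),(740,353),(149,107),61)]:
    p,e=tri([ray("top",T(*t)),ray("wrist",C(*w),i),ray("scene",S(*s))]); print(n,p.round(1),round(e,1),atz("wrist",C(*w),z,i).round(1),atz("top",T(*t),z).round(1))
go((507,-257.5,150,-6))
E
```

```text
knobtop [ 507.7 -257.8  135.6] 2.0 [ 508.4 -253.1  144. ] [ 505.9 -258.4  144. ]
pivot [ 602.9 -268.6  101.2] 2.0 [ 603.6 -266.7  101. ] [ 602.3 -269.8  101. ]
dot [ 491.7 -319.5   60.5] 1.3 [ 492.  -317.9   61. ] [ 491.7 -320.3   61. ]
now [ 505.7 -257.8  229.1] yaw -7.1 tilt [-0.001  0.001 -1.   ] q6 -0.48 w 59.6 t 2.25 F [1.3 0.5 0.2]
(507, -257.5, 150, -6) -> [0.0004, 0.0017, 0.0989] turn -0.0031
```

Request:
jog_arm --series '[{"dx": 0.0004, "dy": 0.0017, "dz": 0.05, "turn": -0.003, "grip": 0.3}, {"dx": 0.0004, "dy": 0.0017, "dz": 0.1, "turn": -0.003, "grip": 0.3}, {"dx": 0.0004, "dy": 0.0017, "dz": 0.13, "turn": -0.003, "grip": 0.3}, {"dx": 0.0004, "dy": 0.0017, "dz": 0.153, "turn": -0.003, "grip": 0.3}, {"dx": 0.0004, "dy": 0.0017, "dz": 0.153, "turn": -0.003, "grip": 0.3}, {"dx": 0.0004, "dy": 0.0017, "dz": 0.153, "turn": -0.003, "grip": 0.3}, {"dx": 0.0004, "dy": 0.0017, "dz": 0.153, "turn": -0.003, "grip": 0.5}, {"dx": 0.0004, "dy": 0.0017, "dz": 0.153, "turn": -0.003, "grip": 0.7}, {"dx": 0.0004, "dy": 0.0017, "dz": 0.153, "turn": -0.003, "grip": 0.9}, {"dx": 0.0004, "dy": 0.0017, "dz": 0.153, "turn": -0.003, "grip": 0.9}, {"dx": 0.0004, "dy": 0.0017, "dz": 0.153, "turn": -0.003, "grip": 0.9}, {"dx": 0.0004, "dy": 0.0017, "dz": 0.153, "turn": -0.003, "grip": 0.9}]' --force 40

```text
clock: 3.45
eef_pos: [507.8, -257.8, 108.8]
orientation: [0.743, 0.67, 0.0, 0.001]
ft_force: [-0.8, 0.4, 5.2]
gripper_width: 22.9
grip_force: 38.9
```

```bash
python3 - <<'E'
from h import *
s=manip.read_state(); print(s["grip_force"],s["gripper_width"]); go((507,-257.5,120,-6))
for n in("top","scene"):
    f=cams.grab_frame(n); cv2.imwrite(f"pics/{n}1.png",cv2.cvtColor(f,4))
E
```

```text
38.8605523109436 22.897378189930215
now [ 507.8 -257.8  108.8] yaw -5.9 tilt [ 0.001 -0.001 -1.   ] q6 -0.5 w 22.9 t 3.45 F [-0.8  0.4  5.2]
(507, -257.5, 120, -6) -> [0.0003, -0.001, -0.014] turn 0.0002
```

Request:
jog_arm --series '[{"dz": -0.006, "grip": 0.9}, {"dz": -0.012, "grip": 0.9}, {"dz": -0.019, "grip": 0.9}, {"dz": -0.019, "grip": 0.9}, {"dz": -0.019, "grip": 0.9}]' --force 50

```text
invalid input at $.series[0]: expected keys dx, dy, dz, turn, grip
```

```bash
python3 - <<'E'
from h import *
p=np.array([602.7,-269.5])
k=np.array(manip.read_state()["eef_pos"])[:2]; v=k-p; a0=np.degrees(np.arctan2(v[1],v[0])); r=np.hypot(*v)
print(a0,r,"dot ang",np.degrees(np.arctan2(-319.5+269.5,491.7-602.7))%360)
z=122
go(*[(*(p+r*np.array([np.cos(np.radians(a)),np.sin(np.radians(a))])).round(2),z,round(a-180,1)) for a in a0+np.array([0,4,8,12,16,20,24,28,30,31,32])])
E
```

```text
172.98971806038423 95.66233278468655 dot ang 204.24920441040135
now [ 507.8 -257.8  108.7] yaw -5.9 tilt [ 0.001 -0.001 -1.   ] q6 -0.5 w 23.4 t 3.55 F [-2.4  0.9  4. ]
(np.float64(507.75), np.float64(-257.82), 122, np.float64(-7.0)) -> [-0.0, 0.0, -0.0166] turn 0.0029
(np.float64(507.17), np.float64(-264.48), 122, np.float64(-3.0)) -> [-0.0084, 0.0002, -0.0166] turn -0.0082
(np.float64(507.05), np.float64(-271.15), 122, np.float64(1.0)) -> [-0.0167, 0.0009, -0.0166] turn -0.0193
(np.float64(507.4), np.float64(-277.82), 122, np.float64(5.0)) -> [-0.0249, 0.0022, -0.0166] turn -0.0304
(np.float64(508.21), np.float64(-284.45), 122, np.float64(9.0)) -> [-0.0331, 0.004, -0.0166] turn -0.0415
(np.float64(509.49), np.float64(-291.0), 122, np.float64(13.0)) -> [-0.041, 0.0065, -0.0165] turn -0.0526
(np.float64(511.21), np.float64(-297.45), 122, np.float64(17.0)) -> [-0.0488, 0.0094, -0.0165] turn -0.0637
(np.float64(513.39), np.float64(-303.77), 122, np.float64(21.0)) -> [-0.0564, 0.013, -0.0165] turn -0.0748
(np.float64(514.64), np.float64(-306.86), 122, np.float64(23.0)) -> [-0.0601, 0.0149, -0.0165] turn -0.0804
(np.float64(515.3), np.float64(-308.39), 122, np.float64(24.0)) -> [-0.0619, 0.0159, -0.0165] turn -0.0832
(np.float64(515.99), np.float64(-309.91), 122, np.float64(25.0)) -> [-0.0637, 0.017, -0.0165] turn -0.0859
```

Request:
jog_arm --series '[{"dx": 0, "dy": 0, "dz": -0.006, "turn": 0, "grip": 0.9}, {"dx": 0, "dy": 0, "dz": -0.012, "turn": 0, "grip": 0.9}, {"dx": 0, "dy": 0, "dz": -0.019, "turn": 0, "grip": 0.9}, {"dx": 0, "dy": 0, "dz": -0.019, "turn": 0, "grip": 0.9}, {"dx": 0, "dy": 0, "dz": -0.019, "turn": 0, "grip": 0.9}]' --force 50

```text
clock: 4.05
eef_pos: [507.7, -257.6, 122.5]
orientation: [0.743, 0.67, 0.0, 0.0]
ft_force: [3.9, -1.2, -8.2]
gripper_width: 22.2
grip_force: 49.4
```

Request:
jog_arm --series '[{"dx": -0.0084, "dy": 0.0002, "dz": 0, "turn": -0.011, "grip": 0.9}, {"dx": -0.0167, "dy": 0.0009, "dz": 0, "turn": -0.022, "grip": 0.9}, {"dx": -0.0249, "dy": 0.0022, "dz": 0, "turn": -0.033, "grip": 0.9}, {"dx": -0.0331, "dy": 0.004, "dz": 0, "turn": -0.044, "grip": 0.9}, {"dx": -0.041, "dy": 0.0065, "dz": 0, "turn": -0.055, "grip": 0.9}, {"dx": -0.0488, "dy": 0.0094, "dz": 0, "turn": -0.066, "grip": 0.9}, {"dx": -0.0564, "dy": 0.013, "dz": 0, "turn": -0.078, "grip": 0.9}, {"dx": -0.0564, "dy": 0.013, "dz": 0, "turn": -0.078, "grip": 0.9}, {"dx": -0.0601, "dy": 0.0149, "dz": 0, "turn": -0.083, "grip": 0.9}, {"dx": -0.0601, "dy": 0.0149, "dz": 0, "turn": -0.083, "grip": 0.9}, {"dx": -0.0601, "dy": 0.0149, "dz": 0, "turn": -0.083, "grip": 0.9}]' --force 50

```text
clock: 5.15
eef_pos: [514.4, -305.9, 122.2]
orientation: [0.546, 0.838, 0.0, -0.0]
ft_force: [5.1, 1.9, -7.3]
gripper_width: 22.4
grip_force: 49.5
```

```bash
python3 - <<'E'
from h import *
go()
f=cams.grab_frame("wrist"); cv2.imwrite("pics/w2.png",cv2.cvtColor(f,4))
E
```

```text
now [ 514.4 -305.9  122.2] yaw 23.9 tilt [-0.     0.001 -1.   ] q6 -1.08 w 22.4 t 5.15 F [ 5.1  1.9 -7.3]
```

Request:
jog_arm --series '[{"dx": -0.0013, "dy": 0, "dz": 0, "turn": -0.001, "grip": 0.9}, {"dx": -0.0025, "dy": 0, "dz": 0, "turn": -0.003, "grip": 0.9}, {"dx": -0.0025, "dy": 0, "dz": 0, "turn": -0.003, "grip": 0.9}, {"dx": -0.0025, "dy": 0, "dz": 0, "turn": -0.003, "grip": 0.9}]' --force 50

```text
clock: 5.6
eef_pos: [515.2, -307.8, 122.4]
orientation: [0.538, 0.843, 0.0, -0.0]
ft_force: [4.6, 2.0, -7.3]
gripper_width: 22.4
grip_force: 49.4
```

Request:
jog_arm --series '[{"dx": -0.0013, "dy": 0, "dz": 0, "turn": -0.001, "grip": 0.9}, {"dx": -0.0025, "dy": 0.0001, "dz": 0, "turn": -0.003, "grip": 0.9}, {"dx": -0.0025, "dy": 0.0001, "dz": 0, "turn": -0.003, "grip": 0.9}, {"dx": -0.0025, "dy": 0.0001, "dz": 0, "turn": -0.003, "grip": 0.9}]' --force 50

```text
clock: 6.0
eef_pos: [515.8, -309.0, 122.1]
orientation: [0.53, 0.848, 0.001, -0.001]
ft_force: [4.1, 2.6, -7.9]
gripper_width: 22.7
grip_force: 49.4
```

Request:
jog_arm --series '[{"dx": -0.0013, "dy": 0, "dz": 0, "turn": -0.001, "grip": 0.9}, {"dx": -0.0025, "dy": 0.0001, "dz": 0, "turn": -0.003, "grip": 0.9}, {"dx": -0.0025, "dy": 0.0001, "dz": 0, "turn": -0.003, "grip": 0.9}, {"dx": -0.0025, "dy": 0.0001, "dz": 0, "turn": -0.003, "grip": 0.9}]' --force 50

```text
clock: 6.4
eef_pos: [515.9, -309.3, 121.5]
orientation: [0.522, 0.853, 0.001, -0.003]
ft_force: [1.7, 8.5, -8.0]
gripper_width: 22.8
grip_force: 49.5
```

Request:
jog_arm --series '[{"dx": -0.0013, "dy": 0, "dz": 0, "turn": 0, "grip": 0.9}, {"dx": -0.0025, "dy": 0.0001, "dz": 0, "turn": 0, "grip": 0.9}, {"dx": -0.0025, "dy": 0.0001, "dz": 0, "turn": 0, "grip": 0.9}, {"dx": -0.0025, "dy": 0.0001, "dz": 0, "turn": 0, "grip": 0.9}]' --force 50

```text
clock: 6.8
eef_pos: [516.0, -309.5, 120.9]
orientation: [0.522, 0.853, 0.002, -0.005]
ft_force: [-0.7, 12.2, -6.5]
gripper_width: 22.4
grip_force: 49.5
```

Request:
jog_arm --series '[{"dx": 0.004, "dy": 0, "dz": 0, "turn": 0.004, "grip": 0.9}, {"dx": 0.0078, "dy": 0, "dz": 0, "turn": 0.008, "grip": 0.9}, {"dx": 0.0078, "dy": 0, "dz": 0, "turn": 0.008, "grip": 0.9}, {"dx": 0.0078, "dy": 0, "dz": 0, "turn": 0.008, "grip": 0.9}, {"dx": 0.0078, "dy": 0, "dz": 0, "turn": 0.008, "grip": 0.9}]' --force 50

```text
clock: 7.3
eef_pos: [515.0, -307.3, 122.4]
orientation: [0.543, 0.84, 0.0, -0.001]
ft_force: [4.0, 3.8, -6.5]
gripper_width: 22.6
grip_force: 49.5
```

Request:
jog_arm --series '[{"dx": 0, "dy": 0, "dz": 0.003, "turn": 0, "grip": 0.9}, {"dx": 0, "dy": 0, "dz": 0.006, "turn": 0, "grip": 0.9}, {"dx": 0, "dy": 0, "dz": 0.009, "turn": 0, "grip": 0.9}, {"dx": 0, "dy": 0, "dz": 0.009, "turn": 0, "grip": 0.9}]' --force 50

```text
clock: 7.7
eef_pos: [515.0, -307.4, 115.2]
orientation: [0.543, 0.84, 0.0, -0.001]
ft_force: [4.3, 3.9, -6.6]
gripper_width: 22.2
grip_force: 49.5
```

The plunger is now below the bridge height and the spring is still pulling, so it is entering the notch. I'll lower it fully and let go.

Request:
jog_arm --series '[{"dx": 0, "dy": 0, "dz": 0.004, "turn": 0, "grip": 0.9}, {"dx": 0, "dy": 0, "dz": 0.0085, "turn": 0, "grip": 0.9}, {"dx": 0, "dy": 0, "dz": 0.0085, "turn": 0, "grip": 0.9}, {"dx": 0, "dy": 0, "dz": 0.0085, "turn": 0, "grip": 0.9}, {"dx": 0, "dy": 0, "dz": 0.0085, "turn": 0, "grip": 0.6}, {"dx": 0, "dy": 0, "dz": 0.0085, "turn": 0, "grip": 0.4}, {"dx": 0, "dy": 0, "dz": 0.0085, "turn": 0, "grip": 0.4}, {"dx": 0, "dy": 0, "dz": 0.0085, "turn": 0, "grip": 0.4}, {"dx": 0, "dy": 0, "dz": -0.02, "turn": 0, "grip": 0.4}, {"dx": 0, "dy": 0, "dz": -0.08, "turn": 0, "grip": 0.4}, {"dx": 0, "dy": 0, "dz": -0.13, "turn": 0, "grip": 0.4}, {"dx": 0, "dy": 0, "dz": -0.13, "turn": 0, "grip": 0.4}, {"dx": 0, "dy": 0, "dz": -0.13, "turn": 0, "grip": 0.5}]' --force 50

```text
clock: 9.0
eef_pos: [515.4, -308.6, 220.4]
orientation: [0.543, 0.84, -0.0, 0.001]
ft_force: [-0.2, -0.1, -1.0]
gripper_width: 43.1
grip_force: 0.0
```

```bash
python3 - <<'E'
from h import *
# handle target and arc
hm=np.array([465.3,-94.0]); ax=np.array([.997,-.077])
go((*hm.round(1),200,-4.4),(*hm.round(1),106,-4.4))
a=cams.grab_frame("wrist"); b=cams.grab_frame("scene")[230:330,165:295]
b=cv2.resize(b,(520,400),interpolation=2); a=a[:400,:280]
cv2.imwrite("pics/chk.png",cv2.cvtColor(np.hstack([a,b]),4)); i=cams.camera_info("wrist"); np.save("wi.npy",i,allow_pickle=True)
E
```

```text
now [ 515.4 -308.6  220.4] yaw 24.3 tilt [ 0.002 -0.002 -1.   ] q6 -1.09 w 43.1 t 9.0 F [-0.2 -0.1 -1. ]
(np.float64(465.3), np.float64(-94.0), 200, -4.4) -> [0.2702, 0.0533, 0.025] turn 0.0797
(np.float64(465.3), np.float64(-94.0), 106, -4.4) -> [0.2705, 0.0532, 0.1425] turn 0.0797
```

View pics/chk.png

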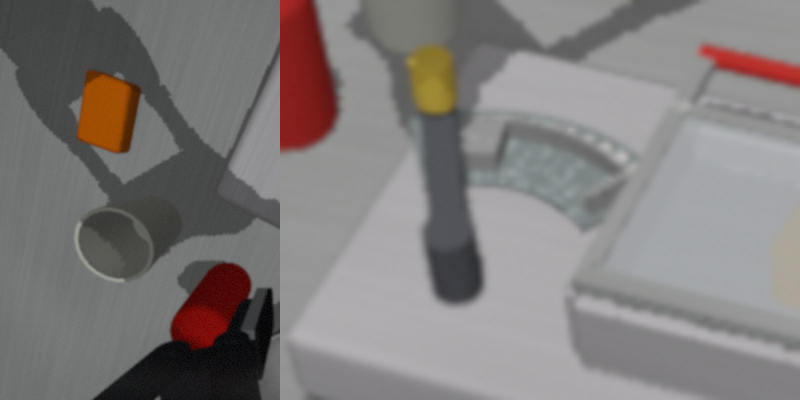

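The right part of the picture shows the knob standing over the green dot, directly above its lever bar, so the plunger looks seated. Next I'll move above the guard handle.

Request:
jog_arm --series '[{"dx": 0.06, "dy": 0.013, "dz": 0, "turn": 0.02, "grip": 0.6}, {"dx": 0.12, "dy": 0.025, "dz": 0, "turn": 0.04, "grip": 0.6}, {"dx": 0.18, "dy": 0.038, "dz": 0.01, "turn": 0.06, "grip": 0.6}, {"dx": 0.24, "dy": 0.05, "dz": 0.02, "turn": 0.0797, "grip": 0.6}, {"dx": 0.2702, "dy": 0.0533, "dz": 0.025, "turn": 0.0797, "grip": 0.6}, {"dx": 0.2702, "dy": 0.0533, "dz": 0.025, "turn": 0.0797, "grip": 0.6}, {"dx": 0.2702, "dy": 0.0533, "dz": 0.025, "turn": 0.0797, "grip": 0.6}, {"dx": 0.2702, "dy": 0.0533, "dz": 0.025, "turn": 0.0797, "grip": 0.6}]'

```text
clock: 9.9
eef_pos: [465.4, -94.6, 199.0]
orientation: [0.734, 0.679, -0.0, -0.0]
ft_force: [-0.6, 0.5, -0.6]
gripper_width: 34.0
grip_force: 0.0
```

```bash
python3 - <<'E'
from h import *
i=cams.camera_info("scene"); W=np.array(i["world_to_cam"])
for z in (136,144,150):
    c=W[:3,:3]@np.array([515,-307.4,z])+W[:3,3]
    print(z,cv2.projectPoints(np.array([[c[0],-c[1],-c[2]]]),np.zeros(3),np.zeros(3),np.array(i["mtx"]),np.array([i["k1"],0,0,0,0]))[0].ravel().round(1))
hm=np.array([465.3,-94.0])
go((*hm.round(1),104,-4.4))
i=cams.camera_info("wrist"); f=cams.grab_frame("wrist"); np.save("wi.npy",i,allow_pickle=True)
cv2.imwrite("pics/w3.png",cv2.cvtColor(f,4))
E
```

```text
136 [202.9 242.8]
144 [202.5 240.1]
150 [202.1 238. ]
now [465.4 -94.6 199. ] yaw -4.4 tilt [-0. -0. -1.] q6 -0.28 w 34.0 t 9.9 F [-0.6  0.5 -0.6]
(np.float64(465.3), np.float64(-94.0), 104, -4.4) -> [0.0007, -0.0001, 0.1188] turn -0.0001
```

View pics/w3.png

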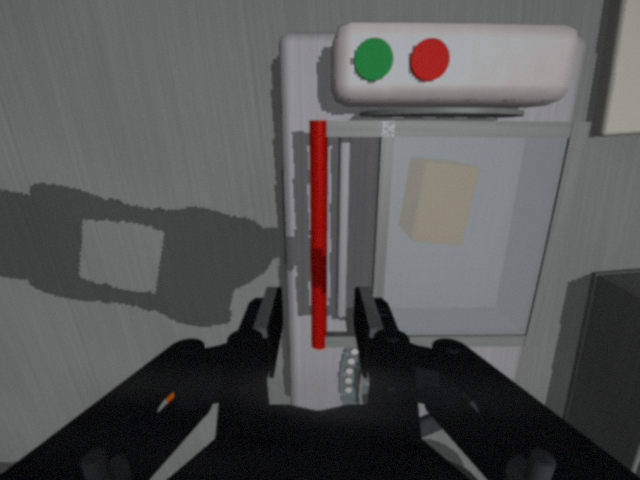

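The bar is at u≈319, midway between the fingers at 282 and 356, and the gap is free of obstructions. The cheese top runs from about (413,157) to (464,244). I'll go down and grip the bar.

Request:
jog_arm --series '[{"dx": 0.0007, "dy": 0, "dz": 0.05, "turn": 0, "grip": 0.6}, {"dx": 0.0007, "dy": 0, "dz": 0.09, "turn": 0, "grip": 0.6}, {"dx": 0.0007, "dy": 0, "dz": 0.11, "turn": 0, "grip": 0.6}, {"dx": 0.0007, "dy": 0, "dz": 0.12, "turn": 0, "grip": 0.6}, {"dx": 0.0007, "dy": 0, "dz": 0.12, "turn": 0, "grip": 0.6}, {"dx": 0.0007, "dy": 0, "dz": 0.12, "turn": 0, "grip": 0.7}, {"dx": 0.0007, "dy": 0, "dz": 0.12, "turn": 0, "grip": 0.8}, {"dx": 0.0007, "dy": 0, "dz": 0.12, "turn": 0, "grip": 0.95}, {"dx": 0.0007, "dy": 0, "dz": 0.12, "turn": 0, "grip": 0.95}, {"dx": 0.0007, "dy": 0, "dz": 0.12, "turn": 0, "grip": 0.95}]' --force 25

```text
clock: 10.95
eef_pos: [465.9, -93.4, 104.4]
orientation: [0.734, 0.68, 0.001, 0.001]
ft_force: [0.5, -1.0, 5.9]
gripper_width: 11.2
grip_force: 25.4
```

```bash
python3 - <<'E'
from h import *
s=manip.read_state(); p=np.array(s["eef_pos"]); ax=np.array([.997,-.077])
print(s["grip_force"])
go(*[(*(p[:2]+ax*174*(1-np.cos(t))).round(1),round(p[2]+174*np.sin(t),1),-4.4) for t in np.arange(.15,1.87,.1)])
E
```

```text
25.373085737228394
now [465.9 -93.4 104.4] yaw -4.4 tilt [ 0.002 -0.001 -1.   ] q6 -0.28 w 11.2 t 10.95 F [ 0.5 -1.   5.9]
(np.float64(467.9), np.float64(-93.6), np.float64(130.4), -4.4) -> [-0.0, 0.0025, -0.0325] turn 0.0
(np.float64(471.3), np.float64(-93.9), np.float64(147.5), -4.4) -> [-0.0001, 0.0069, -0.0538] turn 0.0
(np.float64(476.5), np.float64(-94.3), np.float64(164.1), -4.4) -> [-0.0001, 0.0134, -0.0746] turn 0.0
(np.float64(483.2), np.float64(-94.8), np.float64(180.1), -4.4) -> [-0.0001, 0.0219, -0.0945] turn 0.0
(np.float64(491.5), np.float64(-95.4), np.float64(195.4), -4.4) -> [-0.0001, 0.0323, -0.1136] turn 0.0
(np.float64(501.3), np.float64(-96.2), np.float64(209.7), -4.4) -> [-0.0002, 0.0447, -0.1315] turn 0.0
(np.float64(512.5), np.float64(-97.0), np.float64(223.0), -4.4) -> [-0.0001, 0.0587, -0.1481] turn 0.0
(np.float64(524.9), np.float64(-98.0), np.float64(235.1), -4.4) -> [-0.0002, 0.0743, -0.1632] turn 0.0
(np.float64(538.5), np.float64(-99.0), np.float64(246.0), -4.4) -> [-0.0001, 0.0914, -0.1768] turn 0.0
(np.float64(553.1), np.float64(-100.2), np.float64(25
[... 180 characters left out ...]
oat64(-102.6), np.float64(269.5), -4.4) -> [-0.0002, 0.1494, -0.206] turn 0.0
(np.float64(601.4), np.float64(-103.9), np.float64(274.2), -4.4) -> [-0.0003, 0.1703, -0.2118] turn 0.0
(np.float64(618.5), np.float64(-105.2), np.float64(277.2), -4.4) -> [-0.0003, 0.1918, -0.2155] turn 0.0
(np.float64(635.8), np.float64(-106.6), np.float64(278.4), -4.4) -> [-0.0003, 0.2135, -0.217] turn 0.0
(np.float64(653.1), np.float64(-107.9), np.float64(277.9), -4.4) -> [-0.0003, 0.2352, -0.2163] turn 0.0
(np.float64(670.3), np.float64(-109.2), np.float64(275.6), -4.4) -> [-0.0003, 0.2567, -0.2134] turn 0.0
(np.float64(687.2), np.float64(-110.5), np.float64(271.7), -4.4) -> [-0.0003, 0.2779, -0.2084] turn 0.0
```

Request:
jog_arm --series '[{"dx": 0, "dy": 0.0005, "dz": -0.015, "turn": 0, "grip": 0.95}, {"dx": 0, "dy": 0.0025, "dz": -0.0325, "turn": 0, "grip": 0.95}, {"dx": 0, "dy": 0.0069, "dz": -0.0538, "turn": 0, "grip": 0.95}, {"dx": 0, "dy": 0.0134, "dz": -0.0746, "turn": 0, "grip": 0.95}, {"dx": 0, "dy": 0.0219, "dz": -0.0945, "turn": 0, "grip": 0.95}, {"dx": 0, "dy": 0.0323, "dz": -0.1136, "turn": 0, "grip": 0.95}, {"dx": 0, "dy": 0.0447, "dz": -0.1315, "turn": 0, "grip": 0.95}, {"dx": 0, "dy": 0.0447, "dz": -0.1315, "turn": 0, "grip": 0.95}]'

```text
clock: 11.75
eef_pos: [499.4, -95.9, 210.0]
orientation: [0.733, 0.68, -0.001, -0.001]
ft_force: [-10.1, -1.0, 4.8]
gripper_width: 11.0
grip_force: 24.9
```

Request:
jog_arm --series '[{"dx": 0, "dy": 0.0122, "dz": -0.0183, "turn": 0, "grip": 0.95}, {"dx": 0, "dy": 0.028, "dz": -0.0336, "turn": 0, "grip": 0.95}, {"dx": 0, "dy": 0.0452, "dz": -0.0473, "turn": 0, "grip": 0.95}, {"dx": 0, "dy": 0.0638, "dz": -0.0592, "turn": 0, "grip": 0.95}, {"dx": 0, "dy": 0.0835, "dz": -0.069, "turn": 0, "grip": 0.95}, {"dx": 0, "dy": 0.1039, "dz": -0.0769, "turn": 0, "grip": 0.95}, {"dx": 0, "dy": 0.1039, "dz": -0.0769, "turn": 0, "grip": 0.95}]'

```text
clock: 12.45
eef_pos: [584.8, -102.3, 271.8]
orientation: [0.734, 0.68, 0.001, 0.001]
ft_force: [-4.7, 0.5, 9.2]
gripper_width: 10.6
grip_force: 26.6
```

Request:
jog_arm --series '[{"dx": 0, "dy": 0.0202, "dz": -0.0088, "turn": 0, "grip": 0.95}, {"dx": 0, "dy": 0.042, "dz": -0.0125, "turn": 0, "grip": 0.95}, {"dx": 0, "dy": 0.0641, "dz": -0.014, "turn": 0, "grip": 0.95}, {"dx": 0, "dy": 0.086, "dz": -0.0133, "turn": 0, "grip": 0.95}, {"dx": 0, "dy": 0.1078, "dz": -0.0104, "turn": 0, "grip": 0.95}, {"dx": 0, "dy": 0.1078, "dz": -0.0104, "turn": 0, "grip": 0.95}, {"dx": 0, "dy": 0.1078, "dz": -0.0104, "turn": 0, "grip": 0.95}]'

```text
clock: 13.15
eef_pos: [669.9, -108.7, 278.2]
orientation: [0.734, 0.68, 0.0, 0.0]
ft_force: [1.2, -0.2, -0.1]
gripper_width: 11.1
grip_force: 26.2
```

Request:
jog_arm --series '[{"dx": 0, "dy": 0.013, "dz": 0.003, "turn": 0, "grip": 0.95}, {"dx": 0, "dy": 0.026, "dz": 0.006, "turn": 0, "grip": 0.95}, {"dx": 0, "dy": 0.026, "dz": 0.006, "turn": 0, "grip": 0.95}, {"dx": 0, "dy": 0.026, "dz": 0.006, "turn": 0, "grip": 0.8}, {"dx": 0, "dy": 0.026, "dz": 0.006, "turn": 0, "grip": 0.6}, {"dx": 0, "dy": 0.026, "dz": 0.006, "turn": 0, "grip": 0.6}, {"dx": 0, "dy": 0.026, "dz": 0.006, "turn": 0, "grip": 0.6}, {"dx": 0, "dy": 0.026, "dz": -0.02, "turn": 0, "grip": 0.6}, {"dx": 0, "dy": 0.026, "dz": -0.06, "turn": 0, "grip": 0.6}, {"dx": 0, "dy": 0.026, "dz": -0.08, "turn": 0, "grip": 0.6}, {"dx": 0, "dy": 0.026, "dz": -0.08, "turn": 0, "grip": 0.6}, {"dx": 0, "dy": -0.03, "dz": -0.08, "turn": 0, "grip": 0.5}, {"dx": 0, "dy": -0.09, "dz": -0.08, "turn": 0, "grip": 0.4}, {"dx": 0, "dy": -0.14, "dz": -0.07, "turn": 0, "grip": 0.4}, {"dx": 0, "dy": -0.14, "dz": -0.05, "turn": 0, "grip": 0.4}, {"dx": 0, "dy": -0.14, "dz": -0.05, "turn": 0, "grip": 0.4}, {"dx": 0, "dy": -0.14, "dz": -0.05, "turn": 0, "grip": 0.4}]'

```text
clock: 14.85
eef_pos: [558.0, -100.3, 318.0]
orientation: [0.734, 0.679, -0.0, -0.0]
ft_force: [1.6, 0.2, 0.8]
gripper_width: 51.1
grip_force: 0.0
```

```bash
python3 - <<'E'
from h import *
go((558,-76,200,-8))
i=cams.camera_info("wrist"); a=cams.grab_frame("wrist"); np.save("wi.npy",i,allow_pickle=True)
cv2.imwrite("pics/w4f.png",cv2.cvtColor(a,4)); b=cams.grab_frame("scene"); cv2.imwrite("pics/s4f.png",cv2.cvtColor(b,4))
b=cv2.resize(b[170:370,160:400],(480,400),interpolation=2)
cv2.imwrite("pics/chk2.png",cv2.cvtColor(np.hstack([a[:400,260:580],b]),4))
E
```

```text
now [ 558.  -100.3  318. ] yaw -4.4 tilt [-0.001  0.    -1.   ] q6 -0.24 w 51.1 t 14.85 F [1.6 0.2 0.8]
(558, -76, 200, -8) -> [0.0302, -0.0023, 0.1475] turn 0.01
```

View pics/chk2.png

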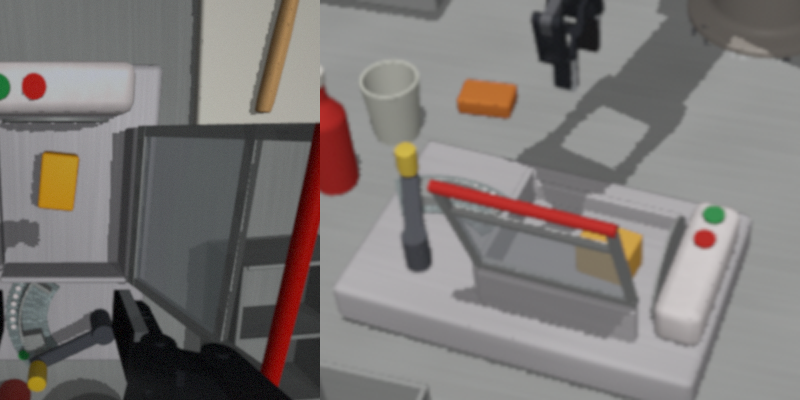

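The guard is open and leaning back on its stop. The knob is still in the notch. The cheese is in clear view at about (319,181) in the full wrist frame, so I'll measure it.

```bash
python3 - <<'E'
from h import *
i=np.load("wi.npy",allow_pickle=True).item()
f=cv2.imread("pics/w4f.png"); h=cv2.cvtColor(f,cv2.COLOR_BGR2HSV)
m=cv2.inRange(h,(14,120,90),(32,255,255)); m[:140]=0; m[225:]=0; m[:,:285]=0; m[:,350:]=0
pts=cv2.findNonZero(m); print(cv2.boundingRect(pts),len(pts))
b=cv2.boxPoints(cv2.minAreaRect(pts)); print(b.round(1).tolist())
q=np.array([atz("wrist",p,105,i)[:2] for p in b]); print(q.round(1).tolist(),q.mean(0).round(1))
g=[(k,int(h[k[1],k[0],2])) for k in [(303,180),(301,200),(319,158),(319,181),(319,205),(335,170)]]; print(g)
c=q.mean(0).round(1); go((*c,150,-8),(*c,70,-8))
E
```

```text
(298, 152, 41, 59) 2049
[[296.29998779296875, 206.89999389648438], [301.8999938964844, 150.89999389648438], [338.70001220703125, 154.60000610351562], [333.1000061035156, 210.60000610351562]]
[[534.5, -98.1], [546.0, -39.3], [583.9, -45.9], [574.4, -105.2]] [559.7 -72.1]
[((303, 180), 182), ((301, 200), 180), ((319, 158), 180), ((319, 181), 182), ((319, 205), 181), ((335, 170), 178)]
now [ 558.8 -100.4  318.5] yaw -4.4 tilt [ 0. -0. -1.] q6 -0.24 w 51.3 t 14.95 F [-1.1 -0.7  0.1]
(np.float64(559.7), np.float64(-72.1), 150, -8) -> [0.0354, -0.0016, 0.2106] turn 0.01
(np.float64(559.7), np.float64(-72.1), 70, -8) -> [0.0354, -0.0017, 0.3106] turn 0.01
```

Request:
jog_arm --series '[{"dx": 0.033, "dy": -0.002, "dz": 0.06, "turn": 0.014, "grip": 0.3}, {"dx": 0.033, "dy": -0.002, "dz": 0.12, "turn": 0.014, "grip": 0.3}, {"dx": 0.033, "dy": -0.002, "dz": 0.18, "turn": 0.014, "grip": 0.3}, {"dx": 0.033, "dy": -0.002, "dz": 0.22, "turn": 0.014, "grip": 0.3}, {"dx": 0.033, "dy": -0.002, "dz": 0.25, "turn": 0.014, "grip": 0.3}, {"dx": 0.033, "dy": -0.002, "dz": 0.28, "turn": 0.014, "grip": 0.3}, {"dx": 0.033, "dy": -0.002, "dz": 0.3, "turn": 0.014, "grip": 0.3}, {"dx": 0.033, "dy": -0.002, "dz": 0.312, "turn": 0.014, "grip": 0.3}, {"dx": 0.033, "dy": -0.002, "dz": 0.312, "turn": 0.014, "grip": 0.3}, {"dx": 0.033, "dy": -0.002, "dz": 0.312, "turn": 0.014, "grip": 0.45}, {"dx": 0.033, "dy": -0.002, "dz": 0.312, "turn": 0.014, "grip": 0.6}, {"dx": 0.033, "dy": -0.002, "dz": 0.312, "turn": 0.014, "grip": 0.7}, {"dx": 0.033, "dy": -0.002, "dz": 0.312, "turn": 0.014, "grip": 0.7}, {"dx": 0.033, "dy": -0.002, "dz": 0.312, "turn": 0.014, "grip": 0.7}, {"dx": 0.033, "dy": -0.002, "dz": 0.312, "turn": 0.014, "grip": 0.7}]' --force 30

```text
clock: 16.45
eef_pos: [559.2, -73.9, 70.0]
orientation: [0.763, 0.647, 0.001, 0.001]
ft_force: [0.9, 0.6, 5.4]
gripper_width: 39.4
grip_force: 31.4
```

Request:
jog_arm --series '[{"dx": 0, "dy": 0, "dz": -0.02, "turn": 0, "grip": 0.7}, {"dx": 0, "dy": 0, "dz": -0.06, "turn": 0, "grip": 0.7}, {"dx": 0, "dy": 0, "dz": -0.12, "turn": 0, "grip": 0.7}, {"dx": 0, "dy": 0, "dz": -0.18, "turn": 0, "grip": 0.7}, {"dx": 0, "dy": 0, "dz": -0.2, "turn": 0, "grip": 0.7}]'

```text
clock: 16.95
eef_pos: [560.0, -74.2, 234.2]
orientation: [0.763, 0.647, 0.002, 0.003]
ft_force: [0.5, 0.3, -1.0]
gripper_width: 39.4
grip_force: 30.7
```

```bash
python3 - <<'E'
from h import *
print(manip.read_state()["grip_force"]); go((594,300,230,0),(594,350,230,0))
E
```

```text
30.69401264190674
now [560.  -74.2 234.2] yaw -9.4 tilt [ 0.008 -0.002 -1.   ] q6 -0.1 w 39.4 t 16.95 F [ 0.5  0.3 -1. ]
(594, 300, 230, 0) -> [0.4684, -0.0347, 0.0046] turn -0.0262
(594, 350, 230, 0) -> [0.53, -0.0449, 0.0044] turn -0.0262
```

Request:
jog_arm --series '[{"dx": 0.05, "dy": -0.004, "dz": 0.004, "turn": -0.003, "grip": 0.7}, {"dx": 0.1, "dy": -0.008, "dz": 0.004, "turn": -0.006, "grip": 0.7}, {"dx": 0.15, "dy": -0.012, "dz": 0.004, "turn": -0.01, "grip": 0.7}, {"dx": 0.2, "dy": -0.016, "dz": 0.004, "turn": -0.014, "grip": 0.7}, {"dx": 0.25, "dy": -0.02, "dz": 0.004, "turn": -0.018, "grip": 0.7}, {"dx": 0.3, "dy": -0.025, "dz": 0.004, "turn": -0.022, "grip": 0.7}, {"dx": 0.35, "dy": -0.029, "dz": 0.004, "turn": -0.026, "grip": 0.7}, {"dx": 0.4, "dy": -0.033, "dz": 0.004, "turn": -0.026, "grip": 0.7}, {"dx": 0.44, "dy": -0.037, "dz": 0.004, "turn": -0.026, "grip": 0.7}, {"dx": 0.48, "dy": -0.041, "dz": 0.004, "turn": -0.026, "grip": 0.7}, {"dx": 0.51, "dy": -0.0435, "dz": 0.004, "turn": -0.026, "grip": 0.7}, {"dx": 0.53, "dy": -0.045, "dz": 0.004, "turn": -0.026, "grip": 0.7}, {"dx": 0.53, "dy": -0.045, "dz": 0.004, "turn": -0.026, "grip": 0.7}, {"dx": 0.53, "dy": -0.045, "dz": 0.004, "turn": -0.026, "grip": 0.7}, {"dx": 0.53, "dy": -0.045, "dz": 0.004, "turn": -0.026, "grip": 0.7}]'

```text
clock: 18.45
eef_pos: [592.4, 349.3, 225.6]
orientation: [0.708, 0.706, -0.0, 0.0]
ft_force: [0.5, -0.7, -1.4]
gripper_width: 39.9
grip_force: 30.6
```

```bash
python3 - <<'E'
from h import *
i=cams.camera_info("wrist"); a=cams.grab_frame("wrist"); np.save("wi.npy",i,allow_pickle=True)
cv2.imwrite("pics/w5.png",cv2.cvtColor(a,4)); go()
E
```

```text
now [592.5 349.2 225.7] yaw -0.1 tilt [-0. -0. -1.] q6 0.42 w 39.6 t 18.5 F [ 0.4 -0.7 -0.8]
```

View pics/w5.png

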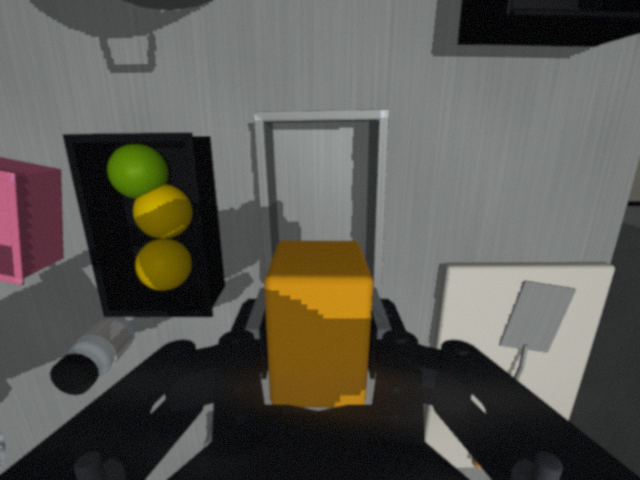

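The pan rim's far corners are at (255,113) and (388,110), and its sides run down to about (258,250) and (384,250). The cheese is held centred in the gripper.

```bash
python3 - <<'E'
from h import *
i=np.load("wi.npy",allow_pickle=True).item()
q=np.array([atz("wrist",p,65,i)[:2] for p in [(255,113),(388,110),(258,225),(386,225)]]); print(q.round(1).tolist(),"x mid",q[:2,0].mean(),"y far",q[:2,1].mean())
c=(round(q[:2,0].mean(),1),350)
go((*c,25,0))
E
```

```text
[[538.7, 443.7], [652.7, 446.1], [535.8, 343.8], [657.1, 343.8]] x mid 595.6952107546706 y far 444.8897474820649
now [592.5 349.2 225.7] yaw -0.1 tilt [-0. -0. -1.] q6 0.42 w 39.6 t 18.5 F [ 0.4 -0.7 -0.8]
(np.float64(595.7), 350, 25, 0) -> [0.0011, 0.0041, 0.2509] turn -0.0004
```

Request:
jog_arm --series '[{"dx": 0.003, "dy": 0.004, "dz": 0.05, "turn": 0, "grip": 0.7}, {"dx": 0.003, "dy": 0.004, "dz": 0.1, "turn": 0, "grip": 0.7}, {"dx": 0.003, "dy": 0.004, "dz": 0.14, "turn": 0, "grip": 0.7}, {"dx": 0.003, "dy": 0.004, "dz": 0.17, "turn": 0, "grip": 0.7}, {"dx": 0.003, "dy": 0.004, "dz": 0.2, "turn": 0, "grip": 0.7}, {"dx": 0.003, "dy": 0.004, "dz": 0.225, "turn": 0, "grip": 0.7}, {"dx": 0.003, "dy": 0.004, "dz": 0.245, "turn": 0, "grip": 0.7}, {"dx": 0.003, "dy": 0.004, "dz": 0.256, "turn": 0, "grip": 0.7}, {"dx": 0.003, "dy": 0.004, "dz": 0.256, "turn": 0, "grip": 0.7}, {"dx": 0.003, "dy": 0.004, "dz": 0.256, "turn": 0, "grip": 0.7}]'

```text
clock: 19.5
eef_pos: [596.2, 352.9, 21.8]
orientation: [0.708, 0.707, 0.001, 0.0]
ft_force: [0.1, 0.1, -0.9]
gripper_width: 39.7
grip_force: 30.6
```

Request:
jog_arm --series '[{"dx": 0, "dy": 0, "dz": 0.005, "turn": 0, "grip": 0.7}, {"dx": 0, "dy": 0, "dz": 0.005, "turn": 0, "grip": 0.7}, {"dx": 0, "dy": 0, "dz": 0.005, "turn": 0, "grip": 0.42}, {"dx": 0, "dy": 0, "dz": 0.005, "turn": 0, "grip": 0.42}, {"dx": 0, "dy": 0, "dz": 0.005, "turn": 0, "grip": 0.42}, {"dx": 0, "dy": 0, "dz": 0.005, "turn": 0, "grip": 0.42}, {"dx": 0, "dy": 0, "dz": -0.02, "turn": 0, "grip": 0.42}, {"dx": 0, "dy": 0, "dz": -0.06, "turn": 0, "grip": 0.42}, {"dx": 0, "dy": 0, "dz": -0.12, "turn": 0, "grip": 0.42}, {"dx": 0, "dy": 0, "dz": -0.18, "turn": 0, "grip": 0.42}, {"dx": 0, "dy": 0, "dz": -0.24, "turn": 0, "grip": 0.42}, {"dx": 0, "dy": 0, "dz": -0.24, "turn": 0, "grip": 0.42}, {"dx": 0, "dy": 0, "dz": -0.24, "turn": 0, "grip": 0.42}, {"dx": 0, "dy": 0, "dz": -0.24, "turn": 0, "grip": 0.42}]'

```text
clock: 20.9
eef_pos: [594.4, 352.4, 210.7]
orientation: [0.707, 0.707, -0.002, -0.001]
ft_force: [0.6, 0.2, -0.3]
gripper_width: 49.4
grip_force: 0.0
```

```bash
python3 - <<'E'
from h import *
go(); cv2.imwrite("pics/s6.png",cv2.cvtColor(cams.grab_frame("scene"),4))
E
```

```text
now [594.4 352.4 210.7] yaw -0.1 tilt [-0.004 -0.002 -1.   ] q6 0.43 w 49.4 t 20.9 F [ 0.6  0.2 -0.3]
```

View pics/s6.png

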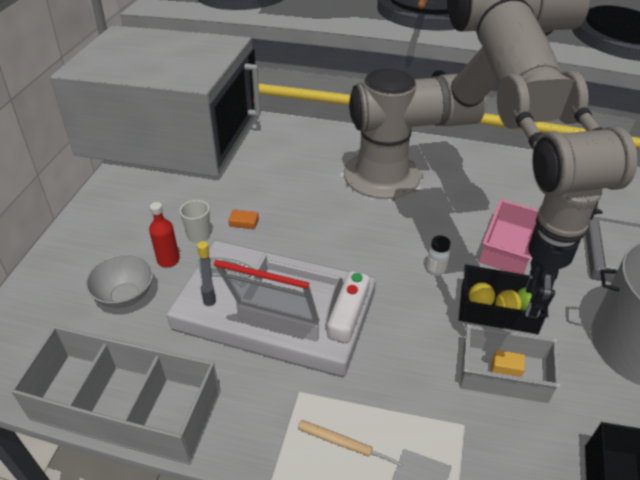

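The cheese is lying in the pan at about (508,362), the guard is open, the lever is at zero, and nothing else has moved. The gripper is clear, so I'll hand in the job.

```bash
python3 -c "
from cell import manip; print(manip.close_job())"
```

```text
the job is handed in; nothing more can be done
None
```

The job is handed in at about 21 s: the lever is seated in the zero notch, the guard is resting open, and the cheese is in the steel pan with nothing else visibly moved; the judge's verdict was not shown.

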